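# Pin a breaker drive linkage, find the socket that fits its pivot nut and hold it there

### The arm

A 6-joint arm with a two-finger parallel gripper is mounted at the origin on a cart in front of the work surface, level with it; the furniture and walls round the work are solid. World frame = base frame: x ahead of the robot, y to its left, z up, the work surface at z = 0. Lengths are in m, angles in rad, forces in N, time in s.
With the tool pointing down it reaches from about 0.35 to 0.775 m from the base axis. Payload 7.3 kg.
Tool frame: the origin (TCP) lies between the finger pads; the fingertips stand 8 mm ahead of it and the grasp point (between the pads) lies 11 mm behind it; z points along the fingers, y is the line along which they close (so a half turn about z gives the same grasp; the last joint's range is limited). The gripper opens to 92 mm and grips with 3 to 60 N. Pads are 19 mm wide; open, the fingers measure 130 mm over their backs; the gripper's body (75 mm by 190 mm) begins 47 mm behind the grasp point.
Start: joints at [1.067, 0.342, 1.524, -0, 1.275, -0.146], TCP at [0.184, 0.492, 0.235] pointing down, gripper open.
Joint ranges: [-2.53, 2.53], [-0.77, 2.02], [0.04, 2.7], [-1, 4.14], [0.28, 2.66], [-3.11, 3.11]. Speed limits (rad/s): [2.57, 2.57, 3.14, 3.14, 3.14, 3.14].

### API

Orientations are given as a unit quaternion [w, x, y, z].
In Python, from cell import manip, imaging, ticket gives the robot as it stands. The module is installed in compiled form; this text tells all that it offers.
- The arm moves only by the tool servo_tool, never from a script. Its argument "targets" is a list that holds one entry, the list of rows, each a list of 6 numbers: the shift along the tool's x, y, z in m, then the turn, a rotation vector about the tool's x, y, z in degrees. In form: [[[tx, ty, tz, ax, ay, az], ...]]. A call has 1 to 20 rows; each row shifts and turns the commanded pose from where the row before left it, along the tool's axes as they then stand; what a row does not reach is not made up. A row lasts 1/12 s, in which the tool goes at most 41.7 mm and 7.16 degrees, less where a joint would pass 70% of its speed; a pose out of reach is approached as far as the arm can. A call is refused whole if a number of a shift passes 0.0417 or a number of a turn 7.16, either way. A call with a gripper value outside its range is refused whole. "claw" is the opening, from 0 (shut) to 1 (fully open), set as the call begins (left out, the last holds). The fingers move at their own pace and stop on an object; "squeeze" is the grip in N (left out, the last holds). Time passes only in rows, so rows that do not move let the fingers close. It gives the time, the measured TCP pose, the force, the opening and the grip force at its end, in the units of the state.
- manip.read_state(): the state, without advancing time (a new reading comes with each control period).
- imaging.grab_frame(name): name is "side" or "top" or "wrist"; returns a dict with "pixels" (384x512x3 uint8, blue, green, red), "z_map" (384x512 float32, m along the optical axis (not along the pixel's ray), 0 where there is no reading), "K" (3x3 intrinsics, pixels), "R" (3x3) and "t" (3): a world point X has camera coordinates R X + t. Camera axes: x right, y down, z forward; pixel columns grow to the right and rows downward; lengths in m; the calibration is good to about 2 mm. A picture is of the moment at which its call begins.
- ticket.sign_off(): hands the job in; it is judged then, once.
The state is a dict: "clock": time; "qpos": joint angles; "qd": joint speeds; "joint_efforts": joint torques, N m; "ee_pos": TCP position; "tool_rot": TCP orientation; "contact_force": force on the tool from outside, world axes, zero at the start; "wrist_torque": the same for the moment, N m; "finger_gap": finger opening in m; "grip_force": force on a finger pad.
Only numpy, scipy, OpenCV 4.12 (cv2) and the standard library are available. Lean on these libraries where they do the work, as an engineer would, in place of code of your own. Each camera call takes 0.05 s, during which the arm holds its last target. There are 200 camera calls.

### The job

Couple up the breaker's drive linkage: push the red-knobbed clevis pin from the wooden block down through the fork and the yellow lever's lug until its head sits flat on the fork, and let go of it, so that the lever cannot swing while its nut is worked on. Then try the three look-alike sockets from the block on the brass hex nut at the lever's pivot until you find the one that fits, standing any that does not fit back upright in the block or on the bench. Finish with the fitting socket fully down over the nut, still gripped and pressed lightly down on it ready for tightening (do not let go of it), with the pin still home and the meter, screwdriver, tape and bolt left where they lie.

Things in the scene. Friction and masses are not known exactly. Their poses are not given: they have to be found in the camera images.
- pin: clevis pin standing loosely upright in its hole in tool_block: steel shank 12 mm diameter, 34 mm long, tip tapered over 4.5 mm; then a flat head 22 mm diameter, 4 mm thick; then a red ribbed knob, 16 mm diameter, 20 mm tall (z = 38 to 58 mm): grip the knob. Origin at the lower tip of the shank, z up along the pin. About 60 g
- pin_head (a point): centre of the underside of the pin's head, 34 mm above the pin's tip; the face that comes to rest on the fork
- fork_top (a point): mouth of the hole on top of the steel fork, 47 mm above the bench. Two tines 8 mm thick with the lever's 10 mm lug between them, 29 mm from top to bottom, all with 13.6 mm holes. The tines' holes are in line; the lug's lies within 1 mm of them and the pin's taper draws it in line. x: along the rod to the breaker; y: towards the pivot
- linkage: grey base plate 186 x 146 x 8 mm fixed to the bench, with the fork, the pivot, a blue rod guide and, at the back, a breaker (75 mm high). Origin at bench height; own x to the breaker, y to the pivot side; fork hole at (-20, -37) mm, pivot at (-20, 48) mm. Nearer the robot than the guide and breaker nothing but the pin's knob stands above 58 mm
- lever: yellow lever 10 mm thick on a vertical pivot, 85 mm from the pivot to the lug inside the fork; swings about 2 degrees either way until the pin is in. Origin on the pivot axis at its underside, 27.5 mm above the bench, arm along own -y. It carries the washer, stud and nut
- nut_seat (a point): centre of the top of the washer under the nut (39 mm diameter), on the pivot axis, 40 mm above the bench: the rim of the fitting socket comes down to here. A socket that is too small stops on top of the nut instead, 13 mm higher
- nut_top (a point): centre of the top of the brass hex nut, 53 mm above the bench: 24 mm across flats, 13 mm high, top corners chamfered; a 16 mm stud stands 4 mm above it. The frame turns with the nut: flats face its own +x and -x. It starts turned up to 30 degrees, friction 0.05 N m. The fitting socket has 0.8 mm clearance a side, about 6 degrees of twist
- socket_1: one of three look-alike steel sockets, 36 mm diameter, 36 mm high; only one fits the nut. Origin: centre of the open lower rim. On top a dark adapter: collar 25 mm diameter, 12 mm high, then a 14 mm square post from z = 48 to 74 mm, faces along own x and y: grip this. Bore 21 mm deep, six-sided, flats facing own +x and -x. About 200 g. Stands upright in any well of tool_block, origin 24 mm above the bench, turned up to 30 degrees from the block
- socket_2: one of three look-alike steel sockets, 36 mm diameter, 36 mm high; only one fits the nut. Origin: centre of the open lower rim. On top a dark adapter: collar 25 mm diameter, 12 mm high, then a 14 mm square post from z = 48 to 74 mm, faces along own x and y: grip this. Bore 21 mm deep, six-sided, flats facing own +x and -x. About 200 g. Stands upright in any well of tool_block, origin 24 mm above the bench, turned up to 30 degrees from the block
- socket_3: one of three look-alike steel sockets, 36 mm diameter, 36 mm high; only one fits the nut. Origin: centre of the open lower rim. On top a dark adapter: collar 25 mm diameter, 12 mm high, then a 14 mm square post from z = 48 to 74 mm, faces along own x and y: grip this. Bore 21 mm deep, six-sided, flats facing own +x and -x. About 200 g. Stands upright in any well of tool_block, origin 24 mm above the bench, turned up to 30 degrees from the block
- tool_block: light wooden block fixed on the bench, 56 x 224 x 36 mm, origin at the centre of its underside, long side along its own y. Three wells (40 mm diameter, 12 mm deep) for the sockets at own y = -84, -32 and 20 mm on its centre line, and the pin's hole (14 mm) at own y = 86 mm. Behind it, about 90 mm further from the robot, stands a white heat sink 170 mm tall: keep the gripper clear of it
- multimeter_b: orange hand multimeter 150 x 74 x 44 mm lying left of the linkage and the tape, a bystander; origin at the centre of its underside
- screwdriver: small screwdriver with a red handle, 180 mm long, lying to the right of tool_block by the bench's front edge, a bystander; origin at the centre of its underside
- tape: yellow roll of tape, 63 mm across and 20 mm high, lying left of the linkage, a bystander; origin at the centre of its underside
- spare_bolt: small loose hex bolt with a nut, 35 mm long, lying just right of tool_block, a bystander; origin at the centre of its underside

How it is judged:
On the way:
1. the pin is through fork and lug with its head down on the fork, and the gripper has let go of it (z of pin_head in the frame of fork_top between -0.003 and 0.003 m and horizontal distance between pin_head and fork_top below 0.004 m and angle between pin's own z axis and vertical below 0.1 rad and contact force between the fingers and pin below 0.2 N), for 0.3 s.
At the end, for the whole second after the job is handed in: pin head within 3 mm of the fork top, centred to 4 mm, upright; fitting socket within 4 mm of the washer and the pivot axis, upright to 4 degrees, still, gripped and bearing down with over 1 N each; the other sockets upright, still and released, in the block or on the bench (z of pin_head in the frame of fork_top between -0.003 and 0.003 m and horizontal distance between pin_head and fork_top below 0.004 m and angle between pin's own z axis and vertical below 0.1 rad and ((z of socket_1 in the frame of nut_seat between -0.004 and 0.004 m and horizontal distance between socket_1 and nut_seat below 0.004 m and angle between socket_1's own z axis and vertical below 0.07 rad and linear speed of each of socket_1, socket_2, socket_3 below 0.02 m/s and contact force between the fingers and socket_1 above 1 N and contact force between socket_1 and lever above 1 N and angle between each of socket_2, socket_3's own z axis and vertical below 0.2 rad and height (world z) of each of socket_2, socket_3 below 0.03 m and contact force between the fingers and socket_2 below 0.2 N and contact force between the fingers and socket_3 below 0.2 N) or (z of socket_2 in the frame of nut_seat between -0.004 and 0.004 m and horizontal distance between socket_2 and nut_seat below 0.004 m and angle between socket_2's own z axis and vertical below 0.07 rad and linear speed of each of socket_2, socket_1, socket_3 below 0.02 m/s and contact force between the fingers and socket_2 above 1 N and contact force between socket_2 and lever above 1 N and angle between each of socket_1, socket_3's own z axis and vertical below 0.2 rad and height (world z) of each of socket_1, socket_3 below 0.03 m and contact force between the fingers and socket_1 below 0.2 N and contact force between the fingers and socket_3 below 0.2 N) or (z of socket_3 in the frame of nut_seat between -0.004 and 0.004 m and horizontal distance between socket_3 and nut_seat below 0.004 m and angle between socket_3's own z axis and vertical below 0.07 rad and linear speed of each of socket_3, socket_1, socket_2 below 0.02 m/s and contact force between the fingers and socket_3 above 1 N and contact force between socket_3 and lever above 1 N and angle between each of socket_1, socket_2's own z axis and vertical below 0.2 rad and height (world z) of each of socket_1, socket_2 below 0.03 m and contact force between the fingers and socket_1 below 0.2 N and contact force between the fingers and socket_2 below 0.2 N))); the arm keeps its last pose, push and grip.
It fails at once if a socket is put on the nut or lever before the pin is home (not (z of pin_head in the frame of fork_top between -0.003 and 0.003 m and horizontal distance between pin_head and fork_top below 0.004 m and angle between pin's own z axis and vertical below 0.1 rad) and contact force between any of socket_1, socket_2, socket_3 and lever above 0.5 N).
It fails at once if a bystander (meter, screwdriver, tape, bolt) is moved by more than 30 mm (distance of any of multimeter_b, screwdriver, tape, spare_bolt from where it was at the start of the episode above 0.03 m).
It also fails if it takes over 72 s, if anything falls off the work surface, if the arm or the gripper's body presses on something with over 40 N, if the wrist force passes 120 N, or if a joint passes its speed limit or range.

## Working session

There is one attempt and no reset: what is moved stays moved. The work goes in short steps, Python scripts to look and compute and a tool call to move; the robot and the scene stay as the last step left them, time stands still between calls to the robot, and variables do not carry over. Pictures are saved under pics/ and viewed, at most 10 in all, crops included, and the job is handed in when it is done.

Besides the shell and the picture viewer there is one more tool, called after "Emit:" by a JSON object that holds its "fn" and its "kwargs", one argument or row to a line. servo_tool: Moves the arm, as the interface text tells. Its arguments: {"type":"object","properties":{"targets":{"type":"array","items":{"type":"array","items":{"type":"array","items":{"type":"number"}}}},"claw":{"type":"number"},"squeeze":{"type":"number"}},"required":["targets"]}

```bash
mkdir -p pics
cat > h.py <<'E'
import numpy as np, cv2
from cell import manip, imaging, ticket
def grab(n):
    f=imaging.grab_frame(n); return f
def cloud(f):
    z=f["z_map"].astype(float); K=f["K"]; v,u=np.mgrid[0:z.shape[0],0:z.shape[1]]
    c=np.stack([(u-K[0,2])/K[0,0]*z,(v-K[1,2])/K[1,1]*z,z],-1)
    w=(c-f["t"])@f["R"]; w[z==0]=np.nan
    return w
def ray(f,u,v,h):
    d=f["R"].T@np.linalg.inv(f["K"])@np.array([u,v,1.0]); o=-f["R"].T@f["t"]
    return o+d*(h-o[2])/d[2]
E
python3 - <<'E'
from h import *
s=manip.read_state(); print({k:np.round(v,3) for k,v in s.items()})
fs={n:grab(n) for n in("top","side","wrist")}
for n,f in fs.items():
    cv2.imwrite(f"pics/{n}0.png",f["pixels"]); print(n,np.round(-f["R"].T@f["t"],3),np.round(f["R"][2],2),f["K"][0,0])
    np.savez(f"{n}0.npz",**f)
cv2.imwrite("pics/all0.png",cv2.resize(fs["top"]["pixels"],(800,600)))
E
```

```text
{'clock': np.float64(0.0), 'qpos': array([ 1.067,  0.343,  1.525, -0.   ,  1.275, -0.146]), 'qd': array([-0.002,  0.002,  0.001,  0.002,  0.   , -0.   ]), 'joint_efforts': array([  0.   , -43.125, -24.421,   0.072,   0.056,  -0.   ]), 'ee_pos': array([0.184, 0.491, 0.234]), 'tool_rot': array([-0.   ,  0.178,  0.984, -0.001]), 'contact_force': array([-0.131,  0.318, -0.724]), 'wrist_torque': array([ 0.001, -0.002, -0.006]), 'grip_force': np.float64(0.0), 'finger_gap': np.float64(0.092)}
top [ 0.42  -0.035  1.382] [ 0.07  0.01 -1.  ] 396.7958907237636
side [ 0.12  -0.917  1.321] [ 0.25  0.57 -0.78] 487.48968638012724
wrist [0.123 0.514 0.384] [ 0.23 -0.09 -0.97] 274.2398803803326
```

View pics/all0.png

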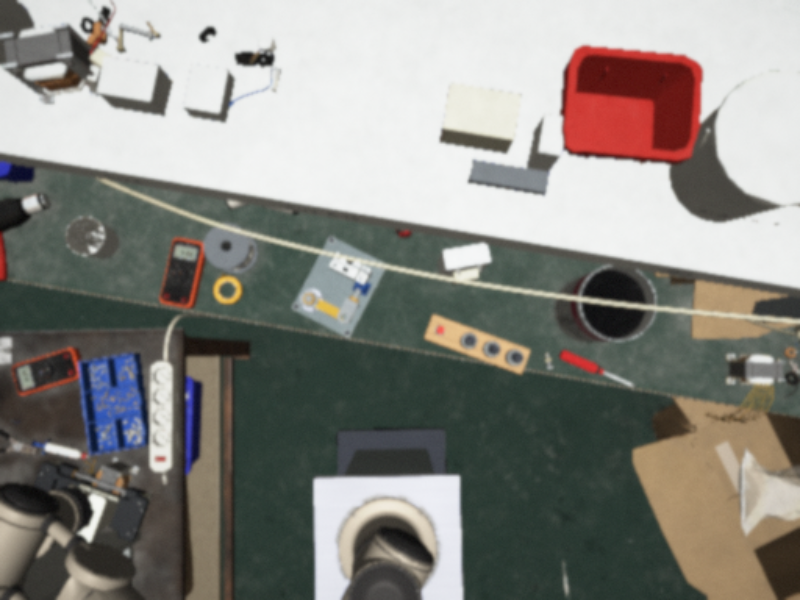

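View pics/side0.png

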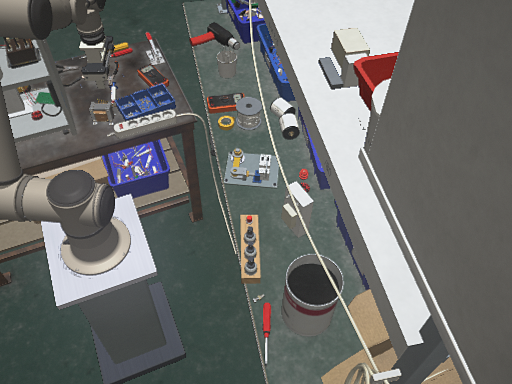

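The top view (800x600) shows the block from (430,320) to (525,368), with the red knob at (439,329) and the sockets at (470,340), (492,349) and (515,357). The linkage is at about (338,287), with the brass nut at (312,299) and the fork near (352,300). The side view agrees with this: block at (250,247), linkage at (250,168).

Run:
```python
from h import *
f=dict(np.load("top0.npz")); w=cloud(f)
hsv=cv2.cvtColor(f["pixels"],cv2.COLOR_BGR2HSV)
g=lambda x,y:(int(x*.64),int(y*.64))
for n,(x,y),h in [("knob",(439,329),.07),("s1",(470,340),.098),("s2",(492,349),.098),("s3",(515,357),.098),("nut",(312,299),.055),("fork",(352,300),.047)]:
    u,v=g(x,y); print(n,u,v,np.round(ray(f,u,v,h),3),np.round(w[v,u],3),hsv[v,u])
# sockets: high points in block area
m=(w[...,2]>.05)&(w[...,2]<.14)&(w[...,0]>.3)&(w[...,0]<.65)&(w[...,1]<.2)&(w[...,1]>-.4)
k,l,st,c=cv2.connectedComponentsWithStats(m.astype(np.uint8))
for i in range(1,k): 
    if st[i,4]>3: p=w[l==i]; print(st[i],np.round(c[i],1),np.round(p.mean(0),3),np.round(p[:,2].max(),3))
# wood block
m=cv2.inRange(hsv,(10,60,120),(25,200,255)); m=m&((w[...,0]>.3)&(w[...,0]<.7)&(w[...,1]>-.4)&(w[...,1]<.05)).astype(np.uint8)*255
c=max(cv2.findContours(m,0,1)[0],key=cv2.contourArea); r=cv2.minAreaRect(c);print(r)
for q in cv2.boxPoints(r): print(np.round(ray(f,*q,.036),3))
```

```text
knob 280 210 [ 0.47  -0.119  0.07 ] [ 0.471 -0.12   0.059] [  2 141 231]
s1 300 217 [ 0.445 -0.181  0.098] [ 0.445 -0.182  0.093] [108  30  85]
s2 314 223 [ 0.425 -0.226  0.098] [ 0.425 -0.228  0.084] [107  27  65]
s3 329 228 [ 0.408 -0.274  0.098] [ 0.408 -0.274  0.095] [108  20  64]
nut 199 191 [0.54  0.15  0.055] [0.54  0.15  0.058] [ 20  52 181]
fork 225 192 [0.536 0.064 0.047] [nan nan nan] [ 19  55 190]
[281 162  26  18 158] [294.1 174.1] [ 0.584 -0.165  0.105] 0.139
[211 165  26  17 208] [224.3 172.2] [0.601 0.064 0.062] 0.079
[308 169   5   4  10] [309.4 170.6] [ 0.594 -0.215  0.105] 0.137
[290 181   5   1   5] [292. 181.] [ 0.565 -0.161  0.075] 0.09
[360 180  11  10  43] [364.3 185. ] [ 0.544 -0.392  0.102] 0.14
[194 188   7   7  41] [197. 191.] [0.54  0.157 0.055] 0.062
[357 191  15  21 161] [362.6 201.7] [ 0.491 -0.386  0.095] 0.14
[279 209   5   5  21] [281.2 211. ] [ 0.467 -0.124  0.059] 0.065
[295 213  11  11  93] [299.9 218. ] [ 0.442 -0.184  0.069] 0.102
[310 218  11  11  91] [314.6 223.4] [ 0.424 -0.232  0.071] 0.1
[324 224  11  11  93] [329.2 228.7] [ 0.405 -0.279  0.07 ] 0.104
((305.04876708984375, 219.93902587890625), (68.10395812988281, 18.519929885864258), 20.2248592376709)
[ 0.449 -0.087  0.036]
[ 0.507 -0.11   0.036]
[ 0.423 -0.324  0.036]
[ 0.365 -0.3    0.036]
```

Emit:
{"fn": "servo_tool", "kwargs": {
  "targets": [
    [[-0.0254,-0.0132,-0.0025,0,0,0],[-0.0254,-0.0132,-0.0025,0,0,0],[-0.0254,-0.0132,-0.0025,0,0,0],[-0.0254,-0.0132,-0.0025,0,0,0],[-0.0254,-0.0132,-0.0025,0,0,0],[-0.0254,-0.0132,-0.0025,0,0,0],[-0.0254,-0.0132,-0.0025,0,0,0],[-0.0254,-0.0132,-0.0025,0,0,0],[-0.0254,-0.0132,-0.0025,0,0,0],[-0.0254,-0.0132,-0.0025,0,0,0],[-0.0254,-0.0132,-0.0025,0,0,0],[-0.0254,-0.0132,-0.0025,0,0,0],[-0.0254,-0.0132,-0.0025,0,0,0],[-0.0254,-0.0132,-0.0025,0,0,0],[-0.0254,-0.0132,-0.0025,0,0,0],[-0.0254,-0.0132,-0.0025,0,0,0],[-0.0254,-0.0132,-0.0025,0,0,0],[-0.0254,-0.0132,-0.0025,0,0,0],[0,0,0,0,0,0],[0,0,0,0,0,0]]
  ]
}}

```text
clock: 1.82
ee_pos: [0.5293, 0.1081, 0.2791]
tool_rot: [-0.001, 0.179, 0.984, -0.0]
contact_force: [-0.6, -0.3, 0.0]
finger_gap: 0.0918
grip_force: 0.0
```

Run:
```python
from h import *
s=manip.read_state(); print({k:np.round(s[k],4) for k in("clock","ee_pos","tool_rot","qpos","contact_force")})
f=grab("wrist"); np.savez("w1.npz",**f); cv2.imwrite("pics/w1.png",cv2.resize(f["pixels"],(800,600),interpolation=2))
```

```text
{'clock': np.float64(1.8167), 'ee_pos': array([0.5293, 0.1081, 0.2791]), 'tool_rot': array([-6.000e-04,  1.792e-01,  9.838e-01, -0.000e+00]), 'qpos': array([ 5.9400e-02,  3.4060e-01,  1.4024e+00,  2.0000e-04,  1.3997e+00,
       -1.1512e+00]), 'contact_force': array([-0.5951, -0.3129,  0.0404])}
```

View pics/w1.png

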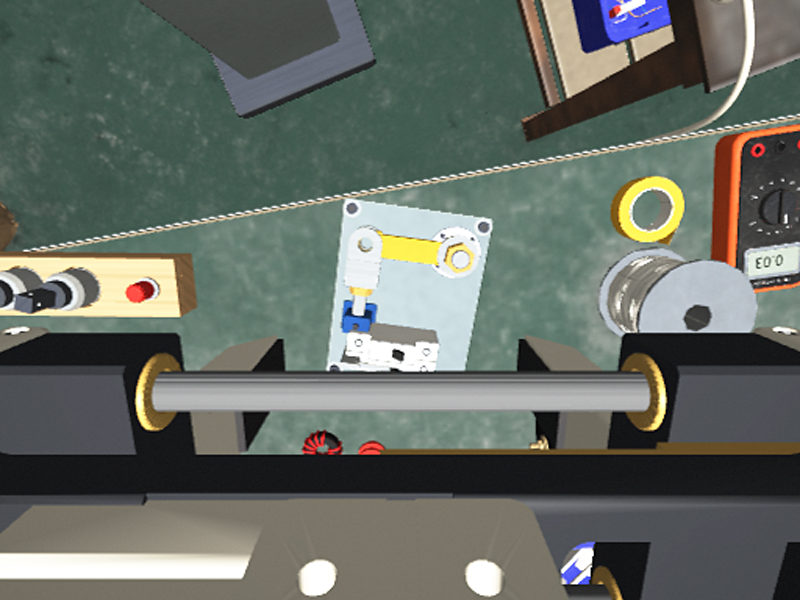

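The wrist view shows the fork hole at about (367,243), the nut at (459,259) with the yellow lever between them, the blue guide and breaker below, the red knob at (140,291), and the tape and meter on the right.

```bash
cat >> h.py <<'E'
def go(x,y,z,a):
    "shift in tool axes and turn (deg) to reach TCP xyz, tool-x yaw a (deg)"
    from scipy.spatial.transform import Rotation as R
    s=manip.read_state(); q=s["tool_rot"]; r=R.from_quat([q[1],q[2],q[3],q[0]])
    d=r.inv().apply(np.array([x,y,z])-s["ee_pos"])
    a=np.radians(a); t=R.from_matrix(np.array([[np.cos(a),np.sin(a),0],[np.sin(a),-np.cos(a),0],[0,0,-1]]))
    print("shift",np.round(d*1000,1),"mm; turn",np.round(np.degrees((r.inv()*t).as_rotvec()),2))
E
python3 - <<'E'
from h import *
f=dict(np.load("w1.npz")); w=cloud(f); q=.64
print("cam",-f["R"].T@f["t"],f["R"][2])
hole=ray(f,367*q,243*q,.047); nut=ray(f,459*q,259*q,.057); knob=ray(f,140*q,291*q,.07)
print(hole,nut,knob, np.linalg.norm((hole-nut)[:2]))
d=nut-hole; print("link yaw",np.degrees(np.arctan2(-d[0],d[1])))
for u,v in((367,233),(459,259),(140,291),(60,292)): print(w[int(v*q),int(u*q)])
print(f["pixels"][::384//8, 256, 0].shape)
E
```

```text
cam [0.46836865 0.13096005 0.42888197] [ 0.23188558 -0.08740425 -0.96880833]
[0.50244096 0.08644691 0.047     ] [0.54296097 0.15781481 0.057     ] [ 0.46986656 -0.10912493  0.07      ] 0.08206856242771399
link yaw -29.586284069323852
[0.4936406  0.08863425 0.04686328]
[0.54142236 0.15711473 0.05790657]
[ 0.46931215 -0.11578265  0.06095458]
[ 0.44511401 -0.17376917  0.07018428]
(8,)
```

```bash
python3 -c "
from h import *
go(.541,.064,.2,150.4)
go(.507,-.144,.2,150.4)"
```

```text
shift [-27.5 -37.7  79.1] mm; turn [-0.01 -0.08  9.04]
shift [ -68.7 -244.4   79.1] mm; turn [-0.01 -0.08  9.04]
```

Emit:
{"fn": "servo_tool", "kwargs": {
  "targets": [
    [[-0.0069,-0.0094,0.0198,0,0,0],[-0.0069,-0.0094,0.0198,0,0,0],[-0.0069,-0.0094,0.0198,0,0,0],[-0.0069,-0.0094,0.0198,0,0,0],[0,0,0,0,0,3],[0,0,0,0,0,3],[0,0,0,0,0,3],[0,0,0,0,0,0],[0,0,0,0,0,0],[0,0,0,0,0,0]]
  ],
  "claw": 0.4
}}

```text
clock: 2.7
ee_pos: [0.5412, 0.065, 0.2007]
tool_rot: [0.0, 0.253, 0.967, 0.0]
contact_force: [0.0, 0.3, -0.2]
finger_gap: 0.0367
grip_force: 0.0
```

Run:
```python
from h import *
f=grab("wrist"); np.savez("w2.npz",**f); np.save("w2s.npy",manip.read_state()["ee_pos"]); cv2.imwrite("pics/w2.png",cv2.resize(f["pixels"][100:300,130:400],(800,593),interpolation=2))
go(.507,-.144,.2,150.4)
```

```text
shift [ -72.6 -198.7    0.6] mm; turn [0.01 0.   0.22]
```

View pics/w2.png

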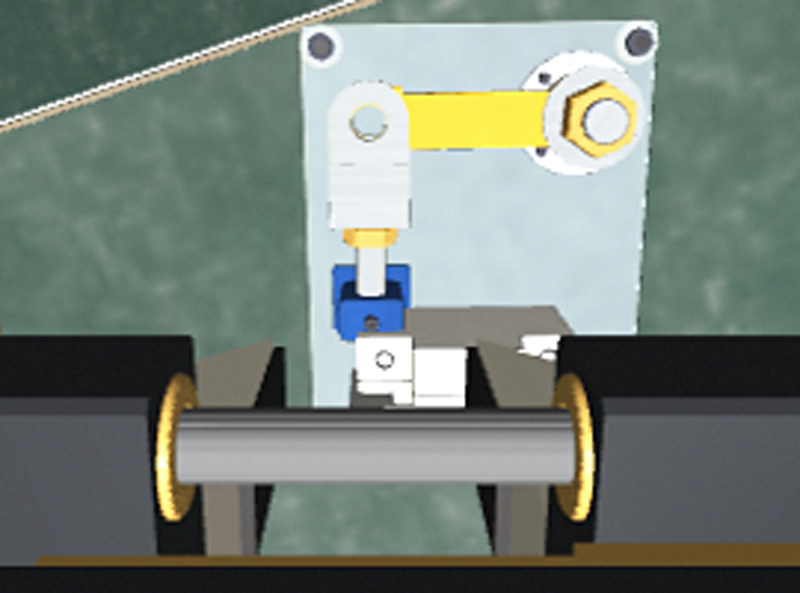

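This crop shows the fork hole at crop (369,121), the stud and nut at (605,121), and the plate almost square to the image. Next I'll look at the pin from the same relative pose.

Emit:
{"fn": "servo_tool", "kwargs": {
  "targets": [
    [[-0.0091,-0.0248,0,0,0,0],[-0.0091,-0.0248,0,0,0,0],[-0.0091,-0.0248,0,0,0,0],[-0.0091,-0.0248,0,0,0,0],[-0.0091,-0.0248,0,0,0,0],[-0.0091,-0.0248,0,0,0,0],[-0.0091,-0.0248,0,0,0,0],[-0.0091,-0.0248,0,0,0,0],[0,0,0,0,0,0],[0,0,0,0,0,0],[0,0,0,0,0,0]]
  ]
}}

```text
clock: 3.67
ee_pos: [0.5072, -0.1437, 0.2005]
tool_rot: [-0.0, 0.255, 0.967, 0.0]
contact_force: [0.4, 1.0, -0.1]
finger_gap: 0.0368
grip_force: 0.0
```

Run:
```python
from h import *
g=dict(np.load("w2.npz")); 
hole=ray(g,254.5,140.8,.047); nut=ray(g,334.2,140.8,.057)
d=nut-hole; print("hole",hole,"nut",nut,np.hypot(*d[:2]),np.degrees(np.arctan2(-d[0],d[1])))
s=manip.read_state(); print(s["ee_pos"],s["tool_rot"])
f=grab("wrist"); np.savez("w3.npz",**f)
hsv=cv2.cvtColor(f["pixels"],cv2.COLOR_BGR2HSV)
m=cv2.inRange(hsv,(0,120,60),(8,255,255))|cv2.inRange(hsv,(172,120,60),(180,255,255))
k,l,st,c=cv2.connectedComponentsWithStats(m)
for i in range(1,k):
    if st[i,4]>40: print(st[i],c[i],ray(f,*c[i],.055))
cv2.imwrite("pics/w3.png",cv2.resize(f["pixels"][60:280,100:400],(800,587),interpolation=2))
```

```text
hole [0.50274949 0.08473329 0.047     ] nut [0.5433926  0.15847483 0.057     ] 0.08420022349164541 -28.861636136953845
[ 0.50719642 -0.14372734  0.20050052] [-8.02966942e-05  2.54513081e-01  9.67069283e-01  2.93588438e-04]
[248 134  16  16 187] [255.44919786 141.5828877 ] [ 0.46952153 -0.12297706  0.055     ]
[  0 197  60  17 775] [ 31.64258065 204.47741935] [ 0.4063253  -0.37667588  0.055     ]
[430 263  16  14 158] [437.22151899 269.17088608] [ 0.70859453 -0.00753395  0.055     ]
```

View pics/w3.png

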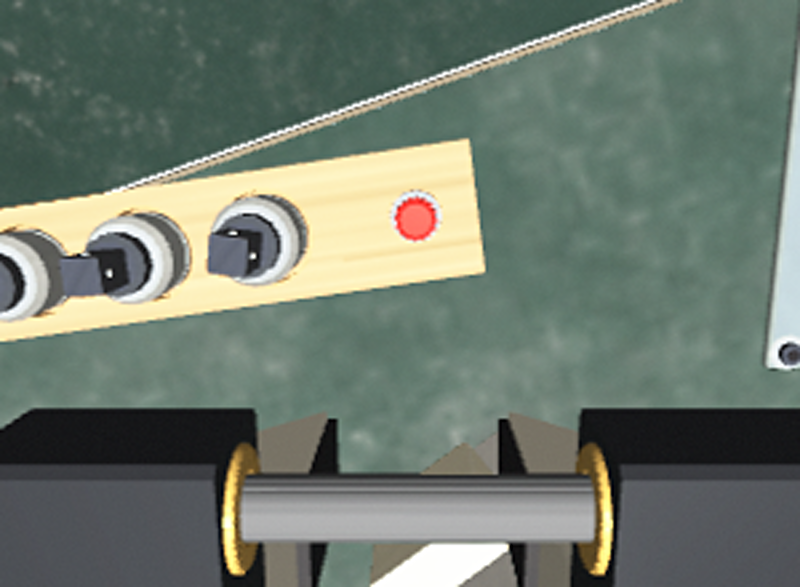

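The knob is centred at about crop (416,218) on the block. The three sockets, with their dark posts, are to the left of it. I'm moving down onto the pin.

```bash
python3 -c "
from h import *
go(.4695,-.123,.05,150.4)"
```

```text
shift [ 42.9  -0.9 150.5] mm; turn [ 0.03 -0.01  0.16]
```

Emit:
{"fn": "servo_tool", "kwargs": {
  "targets": [
    [[0.0143,-0.0003,0,0,0,0],[0.0143,-0.0003,0,0,0,0],[0.0143,-0.0003,0,0,0,0],[0,0,0.025,0,0,0],[0,0,0.025,0,0,0],[0,0,0.025,0,0,0],[0,0,0.025,0,0,0],[0,0,0.02,0,0,0],[0,0,0.015,0,0,0],[0,0,0.01,0,0,0],[0,0,0.005,0,0,0],[0,0,0,0,0,0],[0,0,0,0,0,0]]
  ]
}}

```text
clock: 4.8
ee_pos: [0.4699, -0.1237, 0.051]
tool_rot: [0.0, 0.254, 0.967, 0.0]
contact_force: [-1.1, -0.7, 1.0]
finger_gap: 0.0367
grip_force: 0.0
```

Emit:
{"fn": "servo_tool", "kwargs": {
  "targets": [
    [[0,0,0,0,0,0],[0,0,0,0,0,0],[0,0,0,0,0,0],[0,0,0,0,0,0],[0,0,0,0,0,0],[0,0,0,0,0,0]]
  ],
  "claw": 0,
  "squeeze": 25
}}

```text
clock: 5.3
ee_pos: [0.4698, -0.1241, 0.0509]
tool_rot: [0.0, 0.255, 0.967, 0.0]
contact_force: [0.6, 0.3, 3.4]
finger_gap: 0.0146
grip_force: 25.0
```

Emit:
{"fn": "servo_tool", "kwargs": {
  "targets": [
    [[0,0,-0.01,0,0,0],[0,0,-0.02,0,0,0],[0,0,-0.025,0,0,0],[0,0,-0.025,0,0,0],[0,0,-0.02,0,0,0],[0,0,0,0,0,0],[0,0,0,0,0,0]]
  ]
}}

```text
clock: 5.88
ee_pos: [0.4698, -0.1241, 0.1516]
tool_rot: [0.001, 0.255, 0.967, -0.0]
contact_force: [0.7, -0.2, -0.7]
finger_gap: 0.0146
grip_force: 25.0
```

```bash
python3 -c "
from h import *
s=manip.read_state(); print(s['ee_pos'],s['contact_force'],s['finger_gap'])
go(.503,.0841,.12,150.4)"
```

```text
[ 0.46981462 -0.12414706  0.15163298] [ 0.7316617  -0.17264091 -0.65991763] 0.014639414062993697
shift [ 73.7 197.6  31.5] mm; turn [0.02 0.14 0.1 ]
```

Emit:
{"fn": "servo_tool", "kwargs": {
  "targets": [
    [[0.0092,0.0247,0,0,0,0],[0.0092,0.0247,0,0,0,0],[0.0092,0.0247,0,0,0,0],[0.0092,0.0247,0,0,0,0],[0.0092,0.0247,0,0,0,0],[0.0092,0.0247,0,0,0,0],[0.0092,0.0247,0,0,0,0],[0.0092,0.0247,0.01,0,0,0],[0,0,0.01,0,0,0],[0,0,0.0115,0,0,0],[0,0,0,0,0,0],[0,0,0,0,0,0],[0,0,0,0,0,0]]
  ]
}}

```text
clock: 6.97
ee_pos: [0.5025, 0.0837, 0.1188]
tool_rot: [-0.0, 0.255, 0.967, -0.0]
contact_force: [1.7, -0.3, -0.3]
finger_gap: 0.0151
grip_force: 25.0
```

Run:
```python
from h import *
go(.503,.0841,.105,150.4)
f=grab("side"); cv2.imwrite("pics/s1.png",cv2.resize(f["pixels"][125:215,190:310],(800,600),interpolation=2))
```

```text
shift [-0.2  0.6 13.8] mm; turn [-0.03 -0.05  0.06]
```

View pics/s1.png

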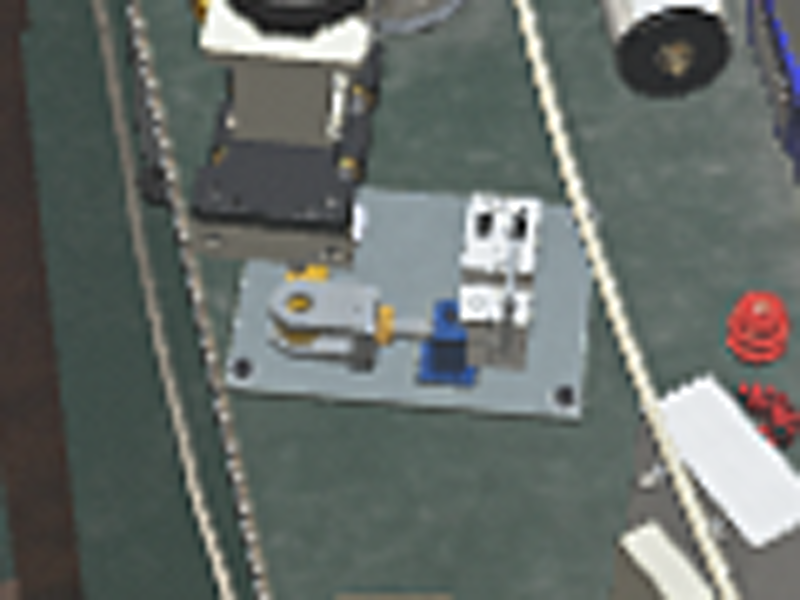

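Run:
```python
from h import *
s=manip.read_state(); p=s["ee_pos"]
f=grab("side")
for n,X in [("tcp",p),("tip of pin",p-[0,0,.049]),("tip",p-[0,0,.008]),("body",p+[0,0,.058]),("hole",[.5027,.0847,.047])]:
    c=f["R"]@np.array(X)+f["t"]; u=f["K"]@c/c[2]; print(n,u[:2],(u[:2]-[190,125])*6.67, c[2])
    a,b=np.round(u[:2]).astype(int); print(f["z_map"][b-1:b+2,a])
g=grab("wrist"); cv2.imwrite("pics/w4.png",cv2.resize(g["pixels"][60:320,80:430],(800,594),interpolation=2))
```

```text
tcp [234.62441664 156.80819773] [297.64485898 212.16067889] 1.6074706875456939
[1.4696068 1.471609  1.4698125]
tip of pin [234.78758193 166.48089384] [298.73317149 276.6775619 ] 1.6458240516045186
[1.6318194 1.6876074 1.6762336]
tip [234.65158563 158.4188186 ] [297.82607617 222.90352003] 1.6137324612695838
[1.471609  1.4698125 1.4738058]
body [234.42092722 144.74502397] [296.28758456 131.6993099 ] 1.5620728280474934
[1.4914827 1.488927  1.4994241]
hole [234.72614351 170.70336855] [298.32337722 304.84146825] 1.6645350981552884
[1.6845915 1.683024  1.6571388]
```

View pics/w4.png

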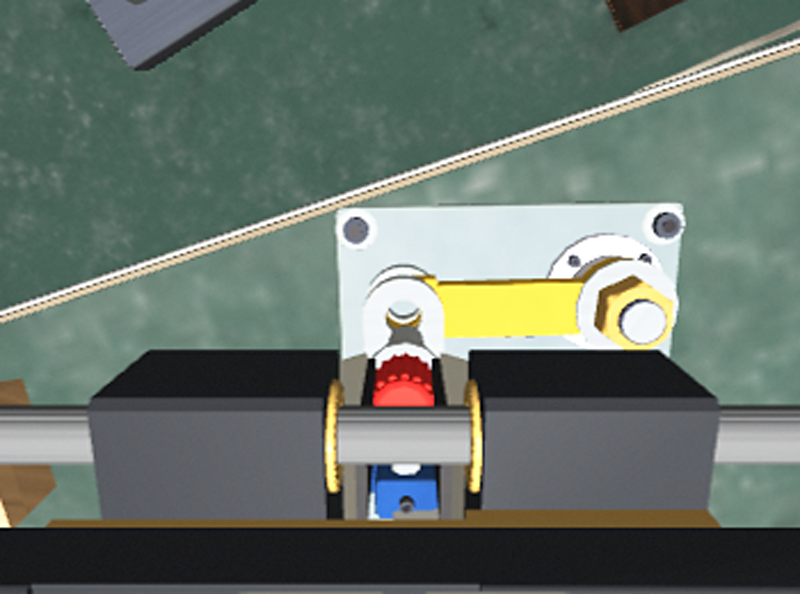

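The wrist view shows the pin gripped by its knob at crop (405,385) and lined up with the fork hole at (404,310). I'm lowering it.

Emit:
{"fn": "servo_tool", "kwargs": {
  "targets": [
    [[0,0.0003,0.01,0,0,0],[0,0,0.01,0,0,0],[0,0,0.003,0,0,0],[0,0,0.003,0,0,0],[0,0,0.003,0,0,0],[0,0,0,0,0,0],[0,0,0,0,0,0]]
  ]
}}

```text
clock: 7.7
ee_pos: [0.5027, 0.0844, 0.0898]
tool_rot: [-0.0, 0.255, 0.967, -0.0]
contact_force: [0.2, -2.0, -1.9]
finger_gap: 0.0144
grip_force: 25.0
```

Emit:
{"fn": "servo_tool", "kwargs": {
  "targets": [
    [[0,0,0.003,0,0,0],[0,0,0.003,0,0,0],[0,0,0.003,0,0,0],[0,0,0.003,0,0,0],[0,0,0.003,0,0,0],[0,0,0,0,0,0]]
  ]
}}

```text
clock: 8.2
ee_pos: [0.5025, 0.0845, 0.0743]
tool_rot: [-0.0, 0.255, 0.967, -0.0]
contact_force: [-0.2, -1.6, -2.5]
finger_gap: 0.0149
grip_force: 25.0
```

Emit:
{"fn": "servo_tool", "kwargs": {
  "targets": [
    [[0,0,0.003,0,0,0],[0,0,0.003,0,0,0],[0,0,0.003,0,0,0],[0,0,0.002,0,0,0],[0,0,0.001,0,0,0],[0,0,0.001,0,0,0],[0,0,0,0,0,0]]
  ]
}}

```text
clock: 8.78
ee_pos: [0.5029, 0.0845, 0.0619]
tool_rot: [-0.0, 0.255, 0.967, 0.0]
contact_force: [-1.3, -3.4, 0.7]
finger_gap: 0.0148
grip_force: 25.0
```

Emit:
{"fn": "servo_tool", "kwargs": {
  "targets": [
    [[0,0,0.001,0,0,0],[0,0,0.001,0,0,0],[0,0,0,0,0,0],[0,0,0,0,0,0]]
  ]
}}

```text
clock: 9.12
ee_pos: [0.5031, 0.0845, 0.0616]
tool_rot: [0.001, 0.255, 0.967, 0.0]
contact_force: [-4.5, -3.8, 15.7]
finger_gap: 0.0144
grip_force: 25.0
```

Emit:
{"fn": "servo_tool", "kwargs": {
  "targets": [
    [[0,0,-0.0015,0,0,0],[0,0,0,0,0,0],[0,0,0,0,0,0],[0,0,0,0,0,0],[0,0,-0.005,0,0,0],[0,0,-0.02,0,0,0],[0,0,-0.03,0,0,0],[0,0,-0.04,0,0,0],[-0.02,0.01,-0.04,0,0,0],[-0.025,0.01,0,0,0,0],[0,0,0,0,0,0],[0,0,0,0,0,0]]
  ],
  "claw": 0.4
}}

```text
clock: 10.12
ee_pos: [0.5503, 0.0798, 0.1928]
tool_rot: [0.0, 0.255, 0.967, 0.0]
contact_force: [-0.1, 0.7, -0.9]
finger_gap: 0.0365
grip_force: 0.0
```

Run:
```python
from h import *
s=manip.read_state(); print(s["ee_pos"],s["tool_rot"])
f=grab("wrist"); np.savez("w5.npz",**f)
cv2.imwrite("pics/w5.png",cv2.resize(f["pixels"][90:230,190:376],(797,600),interpolation=2))
w=cloud(f); hsv=cv2.cvtColor(f["pixels"],cv2.COLOR_BGR2HSV)
m=cv2.inRange(hsv,(0,120,60),(8,255,255))|cv2.inRange(hsv,(172,120,60),(180,255,255))
k,l,st,c=cv2.connectedComponentsWithStats(m)
for i in range(1,k):
    if st[i,4]>40: print(st[i],c[i],ray(f,*c[i],.07),np.nanmedian(w[l==i],0))
# socket view: a=68.6 over sockets mid
go(.424,-.23,.22,68.6)
```

```text
[0.55028566 0.07977058 0.19283658] [7.70400778e-05 2.54794739e-01 9.66995145e-01 1.54285337e-04]
[229 133  17  18 219] [237.07762557 141.65296804] [0.50233851 0.08563443 0.07      ] [0.50234055 0.08570594 0.07095887]
shift [ -43.7 -331.4  -27.7] mm; turn [-1.100e-01 -6.000e-02  8.189e+01]
```

View pics/w5.png

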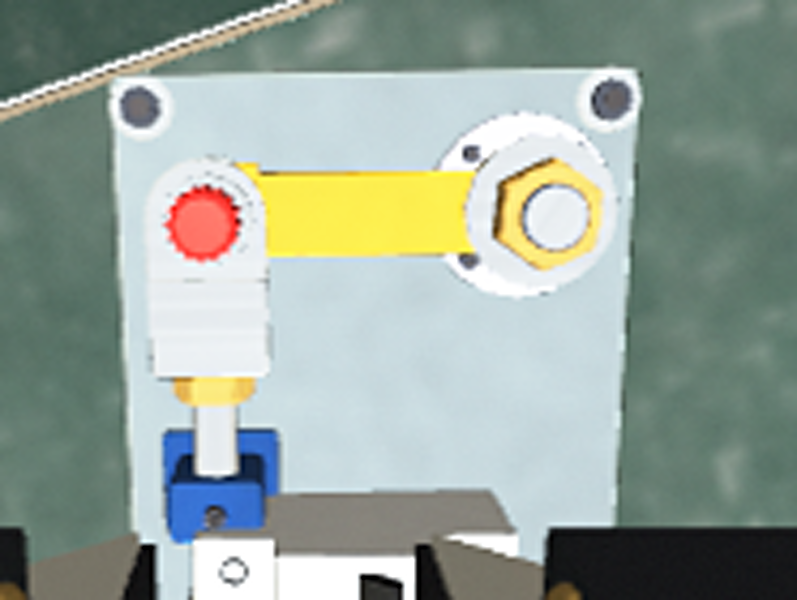

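The pin is home: the knob is at crop (204,222) and its top is at 71 mm. The nut's top face is centred near (549,214), with vertices at about (551,157) and (545,270).

Run:
```python
from h import *
f=dict(np.load("w5.npz"))
P=[(551,157),(600,185),(598,240),(545,270),(497,238),(500,183),(556,217)]
for i,p in enumerate(P):
    X=ray(f,190+p[0]/4.285,90+p[1]/4.285,.052 if i<6 else .057); P[i]=X
P=np.array(P);print(np.round(P,4)); c=P[:6].mean(0); print(c)
for i in range(6):
    e=P[(i+1)%6]-P[i]; print(np.hypot(*e[:2]),np.degrees(np.arctan2(e[1],e[0]))%60)
go(.408,-.273,.24,68.6)
```

```text
[[0.5312 0.1649 0.052 ]
 [0.543  0.1723 0.052 ]
 [0.5547 0.1661 0.052 ]
 [0.5549 0.1516 0.052 ]
 [0.5421 0.1448 0.052 ]
 [0.5306 0.1514 0.052 ]
 [0.5437 0.1588 0.057 ]]
[0.54273923 0.15851783 0.052     ]
0.01392198582278376 32.124435091605896
0.0132190900140804 32.19221329363849
0.014570097200454794 30.707775217743986
0.014490035784249266 27.80212952247234
0.013202014037811448 29.914506641054487
0.013485389587785414 27.544267096005953
shift [ -50.9 -376.7  -47.7] mm; turn [-1.100e-01 -6.000e-02  8.189e+01]
```

Emit:
{"fn": "servo_tool", "kwargs": {
  "targets": [
    [[-0.0032,-0.0235,-0.003,0,0,0],[-0.0032,-0.0235,-0.003,0,0,0],[-0.0032,-0.0235,-0.003,0,0,0],[-0.0032,-0.0235,-0.003,0,0,0],[-0.0032,-0.0235,-0.003,0,0,0],[-0.0032,-0.0235,-0.003,0,0,0],[-0.0032,-0.0235,-0.003,0,0,0],[-0.0032,-0.0235,-0.003,0,0,0],[-0.0032,-0.0235,-0.003,0,0,0],[-0.0032,-0.0235,-0.003,0,0,0],[-0.0032,-0.0235,-0.003,0,0,0],[-0.0032,-0.0235,-0.003,0,0,0],[-0.0032,-0.0235,-0.003,0,0,0],[-0.0032,-0.0235,-0.003,0,0,0],[-0.0032,-0.0235,-0.003,0,0,0],[-0.0032,-0.0235,-0.003,0,0,0],[0,0,0,0,0,6.8],[0,0,0,0,0,6.8],[0,0,0,0,0,6.8],[0,0,0,0,0,6.8]]
  ]
}}

```text
clock: 11.83
ee_pos: [0.4081, -0.2716, 0.2398]
tool_rot: [-0.001, 0.478, 0.879, 0.001]
contact_force: [0.1, -1.2, 0.8]
finger_gap: 0.0369
grip_force: 0.0
```

Emit:
{"fn": "servo_tool", "kwargs": {
  "targets": [
    [[0,0,0,0,0,6.8],[0,0,0,0,0,6.8],[0,0,0,0,0,6.8],[0,0,0,0,0,6.8],[0,0,0,0,0,6.8],[0,0,0,0,0,6.8],[0,0,0,0,0,6.8],[0,0,0,0,0,6.8],[0,0,0,0,0,0],[0,0,0,0,0,0],[0,0,0,0,0,0]]
  ]
}}

```text
clock: 12.75
ee_pos: [0.4088, -0.2721, 0.2404]
tool_rot: [-0.001, 0.824, 0.567, -0.0]
contact_force: [0.7, -0.4, -0.4]
finger_gap: 0.0368
grip_force: 0.0
```

```bash
cat >> h.py <<'E'
def posts(f):
    "post tops: centre and yaw (mod 90, deg) near sockets"
    w=cloud(f); out=[]
    m=((w[...,2]>.09)&(w[...,2]<.106)&(w[...,0]>.33)&(w[...,0]<.52)&(w[...,1]>-.36)&(w[...,1]<-.1)).astype(np.uint8)
    k,l,st,c=cv2.connectedComponentsWithStats(m)
    for i in range(1,k):
        if st[i,4]<60: continue
        t=(l==i); zt=np.median(w[t][:,2])
        X=np.array([ray(f,u,v,.098) for v,u in np.argwhere(t)])[:,:2]
        r=cv2.minAreaRect((X*1e3).astype(np.float32)); out.append(r)
        print(st[i],"z",round(zt,4),"c",np.round(np.array(r[0]),1),"size",np.round(r[1],1),"ang",round(r[2],1),"mean",np.round(X.mean(0)*1e3,1))
    return out
E
python3 - <<'E'
from h import *
s=manip.read_state(); print(s["ee_pos"],s["tool_rot"],s["qpos"],s["clock"])
f=grab("wrist"); np.savez("w6.npz",**f); posts(f)
cv2.imwrite("pics/w6.png",cv2.resize(f["pixels"][20:240,110:400],(800,607))[:600])
E
```

```text
[ 0.40882812 -0.27208208  0.24040811] [-6.39426513e-04  8.23602546e-01  5.67167022e-01 -7.94310676e-05] [-7.43495934e-01  2.75903533e-01  1.60311597e+00  1.35834248e-04
  1.26385532e+00 -3.78865070e-01] 12.75
[251  83  16  18 212] z 0.0975 c [ 445.9 -185.2] size [15.  15.6] ang 58.3 mean [ 445.7 -185.1]
[251 136  15  15 189] z 0.0975 c [ 427.1 -232.9] size [14.6 14.8] ang 68.8 mean [ 427.2 -232.9]
[250 182  16  17 177] z 0.0976 c [ 408.4 -280.1] size [15.2 15.7] ang 34.4 mean [ 408.5 -280.5]
```

View pics/w6.png

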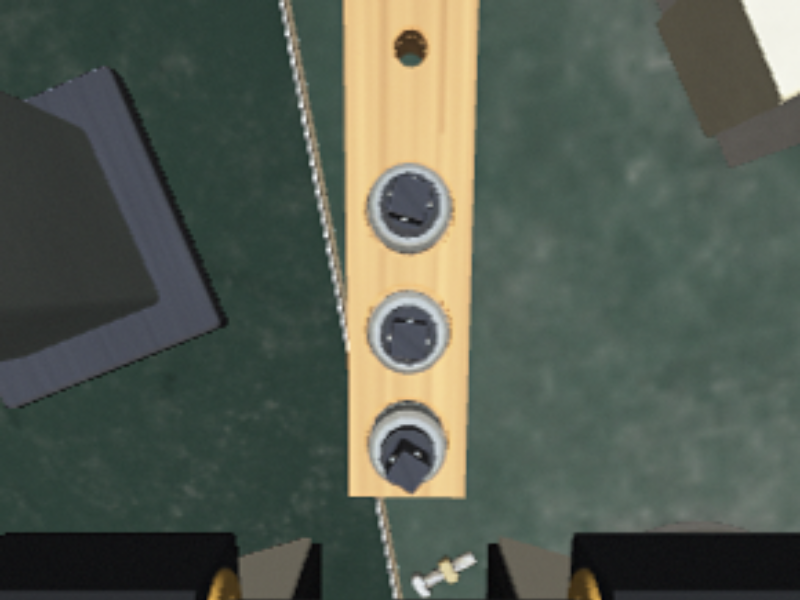

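The crop shows three sockets with post tops at (408,195), (408,335) and (410,470), the empty pin hole at (410,47), and the bolt at (445,575). I'll try the socket nearest the pin hole first.

```bash
python3 -c "
from h import *
go(.4459,-.1852,.0825,58.3)"
```

```text
shift [ 94.4   3.6 158.1] mm; turn [-0.05 -0.02 10.77]
```

Emit:
{"fn": "servo_tool", "kwargs": {
  "targets": [
    [[0.0236,0.0009,0,0,0,0],[0.0236,0.0009,0,0,0,0],[0.0236,0.0009,0,0,0,0],[0.0236,0.0009,0,0,0,0],[0,0,0.03,0,0,5.4],[0,0,0.03,0,0,5.4],[0,0,0.03,0,0,0],[0,0,0.03,0,0,0],[0,0,0.018,0,0,0],[0,0,0.012,0,0,0],[0,0,0.008,0,0,0],[0,0,0,0,0,0],[0,0,0,0,0,0]]
  ]
}}

```text
clock: 13.88
ee_pos: [0.4467, -0.1859, 0.083]
tool_rot: [-0.0, 0.874, 0.486, 0.0]
contact_force: [0.1, -0.3, -0.8]
finger_gap: 0.0369
grip_force: 0.0
```

Emit:
{"fn": "servo_tool", "kwargs": {
  "targets": [
    [[0,0,0,0,0,0],[0,0,0,0,0,0],[0,0,0,0,0,0],[0,0,0,0,0,0],[0,0,0,0,0,0]]
  ],
  "claw": 0,
  "squeeze": 35
}}

```text
clock: 14.3
ee_pos: [0.4466, -0.1857, 0.0833]
tool_rot: [0.0, 0.874, 0.486, 0.0]
contact_force: [-1.6, 2.0, 2.8]
finger_gap: 0.0139
grip_force: 35.0
```

Emit:
{"fn": "servo_tool", "kwargs": {
  "targets": [
    [[0,0,-0.006,0,0,0],[0,0,-0.014,0,0,0],[0,0,-0.02,0,0,0],[0,0,-0.025,0,0,0],[0,0,-0.02,0,0,0],[0,0,0,0,0,0],[0,0,0,0,0,0]]
  ]
}}

```text
clock: 14.88
ee_pos: [0.4469, -0.186, 0.1685]
tool_rot: [0.001, 0.874, 0.486, 0.001]
contact_force: [0.6, 0.5, -3.3]
finger_gap: 0.0139
grip_force: 35.0
```

```bash
python3 -c "
from h import *
s=manip.read_state(); print(s['ee_pos'],s['finger_gap'],s['contact_force'])
go(.543,.1587,.145,90)"
```

```text
[ 0.44692874 -0.18604856  0.16852319] 0.013863461537036858 [ 0.555688    0.52455988 -3.27548183]
shift [ 343.4 -100.7   23.3] mm; turn [ 1.30e-01  3.00e-02 -3.19e+01]
```

Emit:
{"fn": "servo_tool", "kwargs": {
  "targets": [
    [[0.0245,-0.0072,0,0,0,0],[0.0245,-0.0072,0,0,0,0],[0.0245,-0.0072,0,0,0,0],[0.0245,-0.0072,0,0,0,0],[0.0245,-0.0072,0,0,0,0],[0.0245,-0.0072,0,0,0,0],[0.0245,-0.0072,0,0,0,0],[0.0245,-0.0072,0,0,0,0],[0.0245,-0.0072,0,0,0,0],[0.0245,-0.0072,0,0,0,0],[0.0245,-0.0072,0,0,0,0],[0.0245,-0.0072,0,0,0,0],[0.0245,-0.0072,0,0,0,0],[0.0245,-0.0072,0,0,0,0],[0,0,0,0,0,-6.4],[0,0,0,0,0,-6.4],[0,0,0,0,0,-6.4],[0,0,0,0,0,-6.4],[0,0,0,0,0,-6.3],[0,0,0,0,0,0]]
  ]
}}

```text
clock: 16.55
ee_pos: [0.5413, 0.1585, 0.1658]
tool_rot: [-0.001, 0.706, 0.709, -0.001]
contact_force: [-0.5, 0.3, -2.3]
finger_gap: 0.0138
grip_force: 35.0
```

Emit:
{"fn": "servo_tool", "kwargs": {
  "targets": [
    [[0,0,0.01,0,0,0],[0,0,0.01,0,0,0],[0,0,0,0,0,0],[0,0,0,0,0,0]]
  ]
}}

```text
clock: 16.88
ee_pos: [0.5414, 0.1585, 0.1463]
tool_rot: [-0.001, 0.708, 0.707, -0.001]
contact_force: [0.6, -0.9, -1.4]
finger_gap: 0.0136
grip_force: 35.0
```

```bash
python3 -c "
from h import *
go(.543,.1587,.12,90)
f=grab('wrist'); cv2.imwrite('pics/w7.png',cv2.resize(f['pixels'][100:310,140:420],(800,600),interpolation=2))
"
```

```text
shift [ 0.3  1.6 26.3] mm; turn [-0.17  0.02 -0.09]
```

View pics/w7.png

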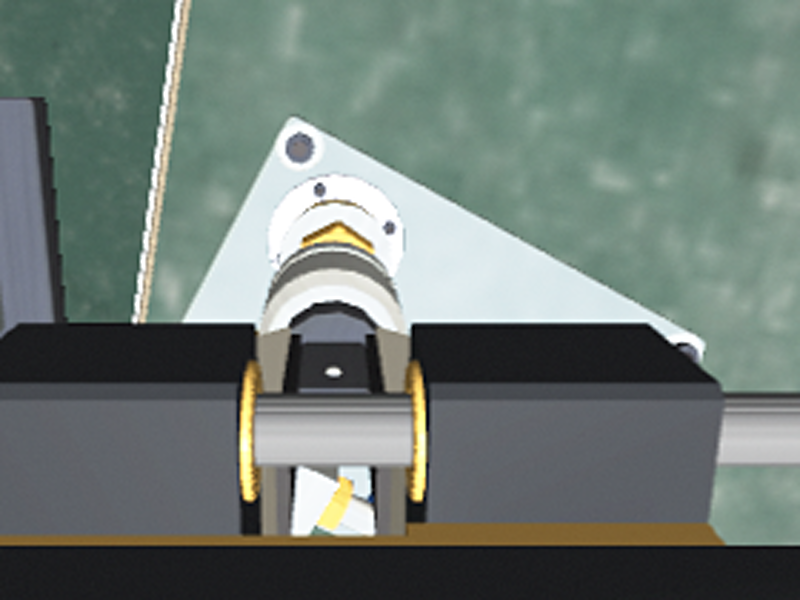

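The view shows the socket held upright in the gripper at crop (335,290), with the nut's apex just ahead at (337,225). They're lined up apart from the remaining 1.5 mm shift, so I'm lowering.

Emit:
{"fn": "servo_tool", "kwargs": {
  "targets": [
    [[0.0003,0.0015,0.01,0.1,0,0],[0,0,0.01,0,0,0],[0,0,0.006,0,0,0],[0,0,0,0,0,0],[0,0,0.003,0,0,0],[0,0,0.003,0,0,0],[0,0,0.003,0,0,0],[0,0,0,0,0,0],[0,0,0,0,0,0]]
  ]
}}

```text
clock: 17.68
ee_pos: [0.5437, 0.159, 0.1129]
tool_rot: [-0.001, 0.707, 0.707, -0.001]
contact_force: [0.3, -0.3, -0.9]
finger_gap: 0.0135
grip_force: 35.0
```

Emit:
{"fn": "servo_tool", "kwargs": {
  "targets": [
    [[0,-0.0005,0.0015,0,0,0],[0,0,0.0015,0,0,0],[0,0,0.001,0,0,0],[0,0,0,0,0,0],[0,0,0,0,0,0]]
  ]
}}

```text
clock: 18.1
ee_pos: [0.5441, 0.1592, 0.1117]
tool_rot: [0.0, 0.707, 0.707, 0.001]
contact_force: [-4.4, -0.8, 15.4]
finger_gap: 0.0134
grip_force: 35.1
```

Emit:
{"fn": "servo_tool", "kwargs": {
  "targets": [
    [[0,-0.001,-0.0005,0,0,0],[0,0,0,0,0,4],[0,0,0,0,0,-4],[0,0,0,0,0,-4],[0,0,0,0,0,4],[0.001,0,0,0,0,0],[-0.001,-0.001,0,0,0,0],[-0.001,0,0,0,0,0],[0,0.001,0,0,0,0],[0,0.001,0,0,0,0],[0.001,0,0,0,0,0],[0,-0.001,0,0,0,0],[0,0,0,0,0,0]]
  ]
}}

```text
clock: 19.18
ee_pos: [0.5437, 0.1592, 0.1119]
tool_rot: [0.001, 0.707, 0.707, 0.001]
contact_force: [-0.7, -0.2, 10.6]
finger_gap: 0.0135
grip_force: 35.0
```

It stops right at nut-top height and the small search didn't find a fit, so I'm putting this socket back in its well.

Emit:
{"fn": "servo_tool", "kwargs": {
  "targets": [
    [[0,0,-0.01,0,0,0],[0,0,-0.02,0,0,0],[0,0,-0.025,0,0,0],[0,0,0,0,0,0],[0,0,0,0,0,0]]
  ]
}}

```text
clock: 19.6
ee_pos: [0.5431, 0.1591, 0.1658]
tool_rot: [0.0, 0.707, 0.707, 0.001]
contact_force: [-0.6, -0.1, -2.3]
finger_gap: 0.0137
grip_force: 35.0
```

```bash
python3 -c "
from h import *
s=manip.read_state(); print(s['ee_pos'])
go(.4466,-.1857,.0835,58.3)"
```

```text
[0.54306443 0.15909737 0.16576384]
shift [-344.8  -96.6   81.9] mm; turn [ 0.08 -0.06 31.7 ]
```

Emit:
{"fn": "servo_tool", "kwargs": {
  "targets": [
    [[-0.0246,-0.0069,0,0,0,0],[-0.0246,-0.0069,0,0,0,0],[-0.0246,-0.0069,0,0,0,0],[-0.0246,-0.0069,0,0,0,0],[-0.0246,-0.0069,0,0,0,0],[-0.0246,-0.0069,0,0,0,0],[-0.0246,-0.0069,0,0,0,0],[-0.0246,-0.0069,0,0,0,0],[-0.0246,-0.0069,0,0,0,0],[-0.0246,-0.0069,0,0,0,0],[-0.0246,-0.0069,0,0,0,0],[-0.0246,-0.0069,0,0,0,0],[-0.0246,-0.0069,0,0,0,0],[-0.0246,-0.0069,0,0,0,0],[0,0,0.01,0,0,6.3],[0,0,0.01,0,0,6.4],[0,0,0,0,0,6.3],[0,0,0,0,0,6.4],[0,0,0,0,0,6.3],[0,0,0,0,0,0]]
  ]
}}

```text
clock: 21.27
ee_pos: [0.4449, -0.185, 0.1432]
tool_rot: [-0.002, 0.874, 0.485, -0.001]
contact_force: [-0.2, -0.3, -2.6]
finger_gap: 0.0137
grip_force: 35.0
```

```bash
python3 -c "
from h import *
go(.4464,-.1857,.0835,58.3)"
```

```text
shift [ 0.3  1.9 59.7] mm; turn [-0.24  0.05 -0.23]
```

Emit:
{"fn": "servo_tool", "kwargs": {
  "targets": [
    [[0,0.0015,0.015,0,0,0],[0,0,0.015,0,0,0],[0,0,0.01,0,0,0],[0,0,0.006,0,0,0],[0,0,0.005,0,0,0],[0,0,0.004,0,0,0],[0,0,0.003,0,0,0],[0,0,0,0,0,0],[0,0,0,0,0,0]]
  ]
}}

```text
clock: 22.02
ee_pos: [0.4466, -0.186, 0.0865]
tool_rot: [-0.001, 0.873, 0.487, -0.001]
contact_force: [-0.8, 0.4, -2.5]
finger_gap: 0.0134
grip_force: 35.0
```

Emit:
{"fn": "servo_tool", "kwargs": {
  "targets": [
    [[0,0,0.0015,0,0,0],[0,0,0.0012,0,0,0],[0,0,0,0,0,0],[0,0,0,0,0,0]]
  ]
}}

```text
clock: 22.35
ee_pos: [0.4467, -0.186, 0.0838]
tool_rot: [-0.001, 0.873, 0.487, -0.001]
contact_force: [-1.7, 2.3, -0.2]
finger_gap: 0.0135
grip_force: 35.0
```

Emit:
{"fn": "servo_tool", "kwargs": {
  "targets": [
    [[0,0,0,0,0,0],[0,0,0,0,0,0],[0,0,0,0,0,0],[0,0,-0.006,0,0,0],[0,0,-0.02,0,0,0],[0,0,-0.02,0,0,0],[0,0,0,0,0,0],[0,0,0,0,0,0]]
  ],
  "claw": 0.4
}}

```text
clock: 23.02
ee_pos: [0.4478, -0.1868, 0.1311]
tool_rot: [0.001, 0.873, 0.487, 0.0]
contact_force: [-0.0, 0.4, -0.3]
finger_gap: 0.0365
grip_force: 0.0
```

```bash
python3 -c "
from h import *
f=grab('wrist'); posts(f)
go(.4271,-.2329,.083,68.8); go(.4085,-.2801,.083,37.5)"
```

```text
[243 202  22  23 423] z 0.0975 c [ 449.  -183.8] size [16.3 14.8] ang 58.2 mean [ 448.7 -184.3]
[253 266  21  21 364] z 0.0973 c [ 428.8 -229.8] size [16.8 14.9] ang 58.2 mean [ 428.6 -230.2]
shift [-50.    7.4  47.2] mm; turn [-1.00e-02  5.00e-02 -1.05e+01]
shift [-100.    16.4   47.3] mm; turn [-0.    0.05 20.8 ]
```

Emit:
{"fn": "servo_tool", "kwargs": {
  "targets": [
    [[-0.0167,0.0025,0,0,0,0],[-0.0167,0.0025,0,0,0,0],[-0.0167,0.0024,0,0,0,0],[0,0,0,0,0,-5.2],[0,0,0,0,0,-5.3],[0,0,0.018,0,0,0],[0,0,0.015,0,0,0],[0,0,0.01,0,0,0],[0,0,0.004,0,0,0],[0,0,0,0,0,0],[0,0,0,0,0,0]]
  ]
}}

```text
clock: 23.98
ee_pos: [0.4267, -0.2327, 0.0826]
tool_rot: [-0.001, 0.825, 0.565, -0.001]
contact_force: [1.3, 0.2, -0.1]
finger_gap: 0.0367
grip_force: 0.0
```

Emit:
{"fn": "servo_tool", "kwargs": {
  "targets": [
    [[0,0,0,0,0,0],[0,0,0,0,0,0],[0,0,0,0,0,0],[0,0,0,0,0,0],[0,0,0,0,0,0]]
  ],
  "claw": 0
}}

```text
clock: 24.4
ee_pos: [0.427, -0.2328, 0.0832]
tool_rot: [-0.0, 0.825, 0.565, -0.001]
contact_force: [-0.1, 0.1, 0.3]
finger_gap: 0.0139
grip_force: 35.0
```

Emit:
{"fn": "servo_tool", "kwargs": {
  "targets": [
    [[0,0,-0.006,0,0,0],[0,0,-0.014,0,0,0],[0,0,-0.02,0,0,0],[0,0,-0.025,0,0,0],[0,0,-0.02,0,0,0],[0,0,0,0,0,0],[0,0,0,0,0,0]]
  ]
}}

```text
clock: 24.98
ee_pos: [0.4272, -0.2329, 0.1685]
tool_rot: [0.0, 0.825, 0.565, -0.0]
contact_force: [-0.5, -0.2, -2.7]
finger_gap: 0.0139
grip_force: 35.0
```

```bash
python3 -c "
from h import *
go(.543,.159,.166,90);go(.576,.112,.22,150)"
```

```text
shift [407.3 -33.7   2. ] mm; turn [  0.     0.07 -21.2 ]
shift [375.3  14.  -52. ] mm; turn [-3.00e-02  6.00e-02 -8.12e+01]
```

Emit:
{"fn": "servo_tool", "kwargs": {
  "targets": [
    [[0.0261,-0.0012,0,0,0,0],[0.0261,-0.0012,0,0,0,0],[0.0261,-0.0012,0,0,0,0],[0.0261,-0.0012,0,0,0,0],[0.0261,-0.0012,0,0,0,0],[0.0261,-0.0012,0,0,0,0],[0.0261,-0.0012,0,0,0,0],[0.0261,-0.0012,0,0,0,0],[0.0261,-0.0012,0,0,0,0],[0.0261,-0.0012,0,0,0,0],[0.0261,-0.0012,0,0,0,0],[0.0261,-0.0012,0,0,0,0],[0.0261,-0.0012,0,0,0,0],[0.0261,-0.0012,0,0,0,0],[0,0,0,0,0,-7.05],[0,0,0,0,0,-7.05],[0,0,0,0,0,-7.1],[0,0,0,0,0,0],[0,0,0,0,0,0]]
  ]
}}

```text
clock: 26.57
ee_pos: [0.5426, 0.114, 0.1661]
tool_rot: [-0.002, 0.708, 0.706, -0.002]
contact_force: [0.6, 0.0, -1.7]
finger_gap: 0.0137
grip_force: 35.0
```

```bash
cat > nut.py <<'E'
from h import *
f=grab("wrist"); im=f["pixels"]; w=cloud(f); hsv=cv2.cvtColor(im,cv2.COLOR_BGR2HSV)
near=np.hypot(w[...,0]-.543,w[...,1]-.159)<.022
top=(near&(w[...,2]>.0505)&(w[...,2]<.0625)).astype(np.uint8)
top=cv2.morphologyEx(top,cv2.MORPH_CLOSE,np.ones((3,3)))
c=max(cv2.findContours(top,0,cv2.CHAIN_APPROX_NONE)[0],key=len)[:,0]
X=np.array([ray(f,u,v,.053)[:2] for u,v in c])
cen=np.array(cv2.moments(X.astype(np.float32))["m10"]) if 0 else X.mean(0)
# hex yaw from 6th harmonic of radius
d=X-cen; th=np.arctan2(d[:,1],d[:,0]); r=np.hypot(*d.T)
ph=np.angle(np.sum((r-r.mean())*np.exp(-6j*th)))  # peaks at vertices
print("area",top.sum(),"cen",cen,"rect",cv2.minAreaRect((X*1e3).astype(np.float32)),"vertex ang",np.degrees(-ph/6)%60,"flat normal",(np.degrees(-ph/6)+30)%60,"amp",r.mean(),r.std())
st=(near&(w[...,2]>.0552)); v,u=np.nonzero(st); print("stud",st.sum(),ray(f,u.mean(),v.mean(),.057))
cv2.imwrite("pics/nut%d.png"%manip.read_state()["clock"],cv2.resize(im[100:240,180:340],(686,600),interpolation=2))
E
python3 nut.py; python3 -c "
from h import *
go(.543,.159,.12,90)"; ls pics
```

```text
area 559 cen [0.54338455 0.15858339] rect ((543.7720947265625, 158.6717987060547), (26.2551326751709, 23.61815643310547), 89.15618896484375) vertex ang 26.536436306414178 flat normal 56.536436306414174 amp 0.01215142036230823 0.0005618412938186918
stud 10965 [0.53708823 0.01723129 0.057     ]
shift [45.1  0.2 46.4] mm; turn [-0.23  0.   -0.24]
all0.png
nut26.png
s1.png
side0.png
top0.png
w1.png
w2.png
w3.png
w4.png
w5.png
w6.png
w7.png
wrist0.png
```

Emit:
{"fn": "servo_tool", "kwargs": {
  "targets": [
    [[0.0223,0.0005,0,0.2,0,0],[0.0223,0.0004,0,0,0,0],[0,0,0.01,0,0,1.7],[0,0,0.015,0,0,0],[0,0,0.015,0,0,0],[0,0,0.006,0,0,0],[0,0,0,0,0,0],[0,0,0.003,0,0,0],[0,0,0.002,0,0,0],[0,0,0,0,0,0],[0,0,0,0,0,0]]
  ]
}}

```text
clock: 27.53
ee_pos: [0.5443, 0.1586, 0.1172]
tool_rot: [-0.002, 0.718, 0.696, -0.001]
contact_force: [0.3, 0.1, -1.6]
finger_gap: 0.0135
grip_force: 35.0
```

Emit:
{"fn": "servo_tool", "kwargs": {
  "targets": [
    [[0,0,0.0015,0,0,0],[0,0,0.0015,0,0,0],[0,0,0.001,0,0,0],[0,0,0,0,0,0],[0,0,0,0,0,0]]
  ]
}}

```text
clock: 27.95
ee_pos: [0.544, 0.1586, 0.1126]
tool_rot: [-0.002, 0.718, 0.697, -0.002]
contact_force: [0.3, 0.5, -1.9]
finger_gap: 0.0139
grip_force: 35.0
```

Emit:
{"fn": "servo_tool", "kwargs": {
  "targets": [
    [[0,-0.0004,0.0015,0,0,0],[0,0,0.0015,0,0,0],[0,0,0.001,0,0,0],[0,0,0,0,0,0],[0,0,0,0,0,0]]
  ]
}}

```text
clock: 28.37
ee_pos: [0.5436, 0.1586, 0.1086]
tool_rot: [-0.002, 0.718, 0.697, -0.002]
contact_force: [-0.4, 0.2, -2.1]
finger_gap: 0.0141
grip_force: 35.0
```

The rim is already 3.6 mm below the nut's top with no resistance, so this socket fits. I'm continuing down to the washer.

Emit:
{"fn": "servo_tool", "kwargs": {
  "targets": [
    [[0,0,0.002,0,0,0],[0,0,0.002,0,0,0],[0,0,0.002,0,0,0],[0,0,0.002,0,0,0],[0,0,0.001,0,0,0],[0,0,0.001,0,0,0],[0,0,0,0,0,0],[0,0,0,0,0,0]]
  ]
}}

```text
clock: 29.03
ee_pos: [0.5436, 0.1586, 0.0991]
tool_rot: [-0.002, 0.718, 0.697, -0.002]
contact_force: [-2.5, -0.8, 3.1]
finger_gap: 0.0137
grip_force: 35.0
```

Washer contact is just beginning, so I'll press a little more, then check forces and the pin.

Emit:
{"fn": "servo_tool", "kwargs": {
  "targets": [
    [[0,0,0.001,0,0,0],[0,0,0,0,0,0],[0,0,0,0,0,0],[0,0,0,0,0,0],[0,0,0,0,0,0],[0,0,0,0,0,0]]
  ]
}}

```text
clock: 29.53
ee_pos: [0.5437, 0.1587, 0.099]
tool_rot: [-0.002, 0.717, 0.697, -0.001]
contact_force: [-4.4, -0.5, 9.9]
finger_gap: 0.0135
grip_force: 35.0
```

Run:
```python
from h import *
s=manip.read_state(); print(s["ee_pos"],s["tool_rot"],s["contact_force"],s["grip_force"],s["qd"])
f=grab("top"); w=cloud(f)
for c in((.5025,.085),(.4459,-.1852),(.4085,-.2801)):
    m=np.hypot(w[...,0]-c[0],w[...,1]-c[1])<.012; print(c,np.round(np.nanpercentile(w[m][:,2],[50,90]),4))
f=grab("wrist"); w=cloud(f); hsv=cv2.cvtColor(f["pixels"],cv2.COLOR_BGR2HSV)
m=(cv2.inRange(hsv,(0,120,60),(8,255,255))|cv2.inRange(hsv,(172,120,60),(180,255,255)))>0
m&=np.hypot(w[...,0]-.5025,w[...,1]-.085)<.02; print(m.sum(), np.nanmedian(w[m],0) if m.any() else None)
```

```text
[0.54366824 0.15868884 0.09895816] [-0.00155033  0.71745859  0.6965979  -0.00146297] [-4.38842979 -0.4522636   9.90262648] 34.99962329864502 [-0.00034339 -0.00059922  0.0012337  -0.00025983  0.00180874  0.00326319]
(0.5025, 0.085) [0.0751 0.4521]
(0.4459, -0.1852) [0.074  0.0982]
(0.4085, -0.2801) [0.0817 0.099 ]
0 None
```

Run:
```python
from h import *
f=grab("side"); w=cloud(f); hsv=cv2.cvtColor(f["pixels"],cv2.COLOR_BGR2HSV)
m=(cv2.inRange(hsv,(0,100,60),(8,255,255))|cv2.inRange(hsv,(172,100,60),(180,255,255)))>0
m&=np.hypot(w[...,0]-.5025,w[...,1]-.085)<.025; p=w[m]; print(m.sum(), p.mean(0) if len(p) else None, p[:,2].max() if len(p) else None)
if len(p) and p[:,2].max()<.078: print(ticket.sign_off())
```

```text
23 [0.50089379 0.08489048 0.07043249] 0.07578953164037516
the job is handed in; nothing more can be done
None
```

The pin is home in the fork with its head seated. The second socket I tried fits: it is fully down on the washer, still gripped and pressed at about 10 N. The first socket stopped on top of the nut, so I stood it back upright in its well. I handed the job in at about 30 s on the robot's clock, but no verdict came back.

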